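# Dispense one dish and slide it aside

## Task

Press the plunger of the dish dispenser once, all the way down, and let it come back up, so that a single Petri dish is pushed out of the outlet. Then push that dish with the fingertips along the desk, without picking it up, until it stands wholly between the two rails of the parking lane beside the dispenser. The other dishes stay in the magazine, and the things standing around stay where they are.

Things in the scene. Friction and masses are not known exactly. Their poses are not given: they have to be found in the camera images.
- dispenser: Grey dish dispenser fixed to the desk, 158 mm long (x), 73 mm wide (99 mm over its 5 mm high feet), 70 mm high; place and yaw vary. Origin on the desk under the magazine's centre; x points from the outlet back to the housing, z up. The magazine (x -36 to +32 mm) is open above and holds four stacked dishes; the housing with the plunger is behind it (x +32 to +122 mm).
- outlet (a point): Point on the desk where the centre of the dispensed dish comes to lie (a few mm farther if pressed fast): 83 mm in front (-x) of the dispenser's origin. The lowest dish leaves straight along -x through the 20 mm high gap under the magazine's front. When the plunger is up again the next dish drops to the desk inside, so a second press would push out a second dish.
- plunger (a joint): Plunger travel in m: 0 up (rest), 0.028 fully down. It moves straight down, springs back up by itself and needs about 2.5 N to start and 5 N at the bottom, a little more if pressed fast. It drives a hidden blade that pushes the dish 3 times as far.
- plunger_top (a point): Centre of the top face of the plunger's black mushroom head (40 mm diameter); 106 mm above the desk when up, 78 mm when down; 73 mm behind the dispenser's origin (its +x).
- dish_0: Lowest dish of the stack, the one to be dispensed: closed round white Petri dish (lid fast on it), 60 mm diameter, 15 mm high, about 16 g. Origin at the centre of its underside.
- dish_1: The next dish up, same size and form; must stay in the magazine.
- dish_2: Third dish from below, same; must stay in the magazine.
- dish_3: Top dish, same; must stay in the magazine.
- lane: Parking lane fixed to the desk, left or right of the outlet (varies): two parallel aluminium rails along its y axis, 110 mm long, 12 mm high, 8 mm thick, 84 mm apart inside, with 22 mm flared lead-ins, open at both ends. The sheet under them has no edge to catch. Origin on the desk in its middle; x across, y along the rails (roughly across the outlet direction), z up. About 155 mm from the outlet.
- well_plate: Bystander: white 96-well plate 86x128x16 mm lying loose on the other side of the outlet. Origin at the centre of its underside.
- vial: Bystander: clear screw-cap vial standing upright and loose beside the dispenser's housing, 13 mm diameter, 47 mm high. Origin at the centre of its underside.
- label_box: Bystander: flat yellow and red carton of labels, 58x85x16 mm, lying loose to the left. Origin at the centre of its underside.

How it is judged:
By the outcome, as a careful person would: the job done as asked, in the order asked, and still so for the second after the job is handed in, with the robot touching nothing.
It also fails if it takes over 48 s, if anything falls off the work surface, if the arm or the gripper's body presses on something with over 40 N, if the wrist force passes 120 N, or if a joint passes its speed limit or range.

## Robot

A 6-joint arm with a two-finger parallel gripper is mounted at the origin on a cart in front of the work surface, level with it; the furniture and walls round the work are solid. World frame = base frame: x ahead of the robot, y to its left, z up, the work surface at z = 0. Lengths are in m, angles in rad, forces in N, time in s.
With the tool pointing down it reaches from about 0.35 to 0.85 m from the base axis. Payload 8.1 kg.
Tool frame: the origin (TCP) lies between the finger pads; the fingertips stand 14 mm ahead of it and the grasp point (between the pads) lies 5 mm behind it; z points along the fingers, y is the line along which they close (so a half turn about z gives the same grasp; the last joint's range is limited). The gripper opens to 93 mm and grips with 3 to 60 N. Pads are 15 mm wide; open, the fingers measure 128 mm over their backs; the gripper's body (75 mm by 188 mm) begins 65 mm behind the grasp point.
Start: joints at [-1.37, 0.13, 1.488, -0, 1.523, -0.085], TCP at [0.169, -0.576, 0.207] pointing down, gripper open.
Joint ranges: [-2.96, 2.96], [-0.89, 2.26], [0.02, 2.5], [-1.34, 4.48], [0, 2.73], [-2.66, 2.66]. Speed limits (rad/s): [2.39, 2.39, 2.79, 3.14, 3.14, 3.14].

## Interface

Orientations are given as a rotation vector (axis times angle).
In Python, from plant import robot gives the robot as it stands.
- The arm moves only by the tool arm_command, never from a script. Its argument "targets" is a list of rows, each an object of numbers: "x", "y", "z": the shift along the world's x, y, z in units of 500 mm (1.0 is 500 mm); "rx", "ry", "rz": the turn, a rotation vector about the world's x, y, z in units of 2 rad (1.0 is 2 rad); "claw": the closure in counts, from 0 (fully open) to 255 (shut). In form: [{"x": .., "y": .., "z": .., "rx": .., "ry": .., "rz": .., "claw": ..}, ...]. A call has 1 to 10 rows; each row is the pose to reach, as a shift and turn from the pose commanded when the call began; what a row does not reach only later rows make up. A row lasts 1/12 s, in which the tool goes at most 41.7 mm and 7.16 degrees, less where a joint would pass 70% of its speed; a pose out of reach is approached as far as the arm can. A call with a number of a shift or a turn outside -1 to 1 is refused whole. A call with a gripper value outside its range is refused whole. The fingers move at their own pace and stop on an object; "squeeze" is the grip in N (left out, the last holds). Time passes only in rows, so rows that repeat a pose let the fingers close. It gives the time, the measured TCP pose, the force, the opening and the grip force at its end, in the units of the state.
- robot.read_state(): the state, without advancing time (a new reading comes with each control period).
- robot.read_camera(name): name is "side" or "top" or "wrist"; returns (picture, depth): 480x640x3 uint8, red, green, blue; 480x640 float32, m along the optical axis (not along the pixel's ray), 0 where there is no reading.
- robot.get_calibration(name): a dict with "intrinsics" (3x3 intrinsics, pixels), "origin" and "orientation" of the camera in the world. Camera axes: x right, y up, looking along -z (the intrinsics and any distortion apply to the point x, -y, -z); pixel columns grow to the right and rows downward; lengths in m; the calibration is good to about 2 mm. A picture is of the moment at which its call begins: read the wrist's pose just before it. get_calibration takes no time and is no camera call; for the wrist camera it gives the pose at the moment of the call.
- robot.close_job(): hands the job in; it is judged then, once.
The state is a dict: "t": time; "q": joint angles; "dq": joint speeds; "joint_torque": joint torques, N m; "tool_pos": TCP position; "orientation": TCP orientation; "force": force on the tool from outside, world axes, zero at the start; "wrist_torque": the same for the moment, N m; "opening": finger opening in m; "gripper_force": force on a finger pad.
Only numpy, scipy, OpenCV 4.12 (cv2) and the standard library are available. Lean on these libraries where they do the work, as an engineer would, in place of code of your own. Each camera call takes 0.05 s, during which the arm holds its last target. There are 200 camera calls.

## Working session

There is one attempt and no reset: what is moved stays moved. The work goes in short steps, Python scripts to look and compute and a tool call to move; the robot and the scene stay as the last step left them, time stands still between calls to the robot, and variables do not carry over. Pictures are saved under pics/ and viewed, at most 12 in all, crops included, and the job is handed in when it is done.

Besides the shell and the picture viewer there is one more tool, called after "Emit:" by a JSON object that holds its "method" and its "body", one argument or row to a line. arm_command: Moves the arm, as the interface text tells. Shifts and turns lie within -1 to 1; 1 stands for 500 mm of shift or 2 rad of turn. Its arguments: {"type":"object","properties":{"targets":{"type":"array","items":{"type":"object","properties":{"x":{"type":"number","minimum":-1,"maximum":1},"y":{"type":"number","minimum":-1,"maximum":1},"z":{"type":"number","minimum":-1,"maximum":1},"rx":{"type":"number","minimum":-1,"maximum":1},"ry":{"type":"number","minimum":-1,"maximum":1},"rz":{"type":"number","minimum":-1,"maximum":1},"claw":{"type":"number"}}}},"squeeze":{"type":"number"}},"required":["targets"]}

```bash
mkdir -p pics; cat > h.py <<'E'
import numpy as np, cv2
from plant import robot
def snap(n,f):
    c=robot.get_calibration(n); p,d=robot.read_camera(n)
    cv2.imwrite(f'pics/{f}.png',p[:,:,::-1]); np.savez(f'pics/{f}.npz',p=p,d=d,K=c['intrinsics'],o=c['origin'],R=c['orientation'])
    return c
def load(f):
    return np.load(f'pics/{f}.npz')
def rot(R):
    R=np.array(R,float)
    if R.shape==(3,3): return R
    if R.size==3: return cv2.Rodrigues(R.reshape(3,1))[0]
    raise ValueError(R.shape)
def ray(s,u,v):
    K=s['K']; r=np.array([(u-K[0,2])/K[0,0],-(v-K[1,2])/K[1,1],-1.]); return rot(s['R'])@r
def atz(s,u,v,z):
    r=ray(s,u,v); o=s['o']; return o+r*(z-o[2])/r[2]
def atd(s,u,v):
    return s['o']+ray(s,u,v)*s['d'][v,u]
E
python3 - <<'E'
from h import *
for n in('top','side'):
    c=snap(n,n+'0'); print(n,c)
print(robot.read_state())
E
```

```text
top {'intrinsics': array([[590.16410357,   0.        , 321.26734671],
       [  0.        , 590.16410357, 236.30372844],
       [  0.        ,   0.        ,   1.        ]]), 'origin': array([0.34318729, 0.21405828, 1.25082221]), 'orientation': array([ 0.1422787 , -0.14220613, -1.55902381])}
side {'intrinsics': array([[461.32648639,   0.        , 325.55575715],
       [  0.        , 461.32648639, 240.33551638],
       [  0.        ,   0.        ,   1.        ]]), 'origin': array([0.29692055, 1.03752154, 0.62592509]), 'orientation': array([ 0.20968127, -1.41314445, -2.47130461])}
{'t': 0.1, 'q': array([-1.37039587e+00,  1.31085025e-01,  1.48913485e+00, -2.69691655e-05,
        1.52302510e+00, -8.54116913e-02]), 'dq': array([-2.44158206e-04,  5.23627417e-05, -2.47361966e-03, -4.55703970e-04,
       -8.08477886e-05,  8.43699144e-04]), 'joint_torque': array([ 1.76921283e-03, -5.61334383e+01, -4.93097770e+01,  7.70261488e-02,
        2.90304946e-02, -6.56912357e-05]), 'tool_pos': array([ 0.16906122, -0.57513936,  0.20581226]), 'orientation': array([-3.10793664e+00, -4.47193463e-01,  1.91284260e-04]), 'force': array([-0.01141621, -0.29125883,  0.59811416]), 'wrist_torque': array([-0.01833305,  0.05216777,  0.0042936 ]), 'gripper_force': 0.0, 'opening': 0.09316116123841953}
```

View pics/top0.png

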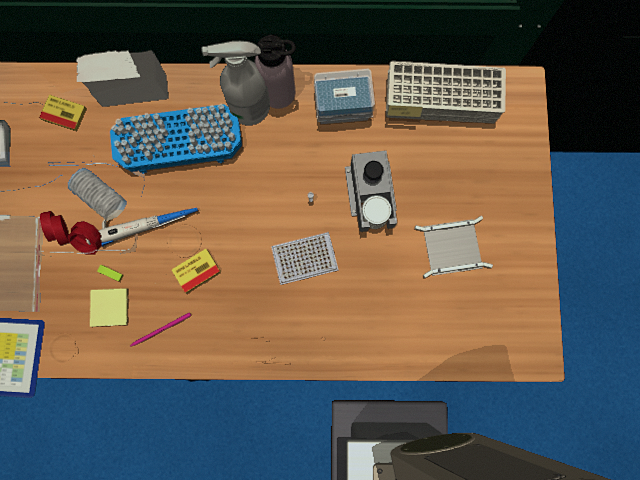

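View pics/side0.png

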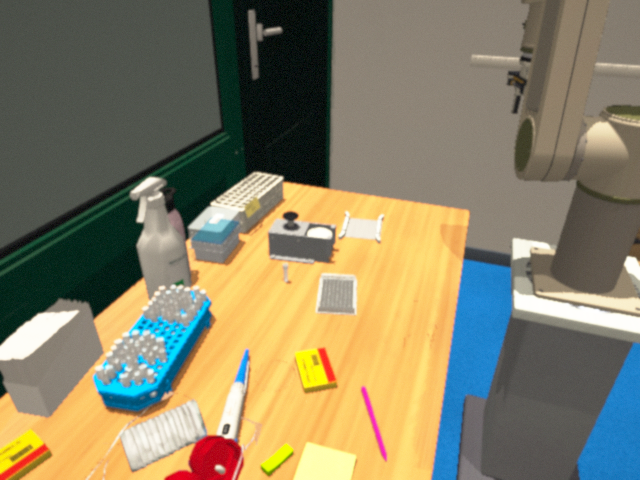

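The top view shows the dispenser with its plunger at (374,170) and magazine at (377,210). The lane is at (453,248), on the right (−y), with its rails running along world y. The well plate is at (306,258) and the vial at (311,198). I'll enlarge the work area.

```bash
python3 - <<'E'
from h import *
s=load('top0'); p=s['p'][:,:,::-1]
cv2.imwrite('pics/c0.png',cv2.resize(p[140:290,300:500],None,fx=4,fy=4,interpolation=cv2.INTER_CUBIC))
E
```

```text
(no output)
```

View pics/c0.png

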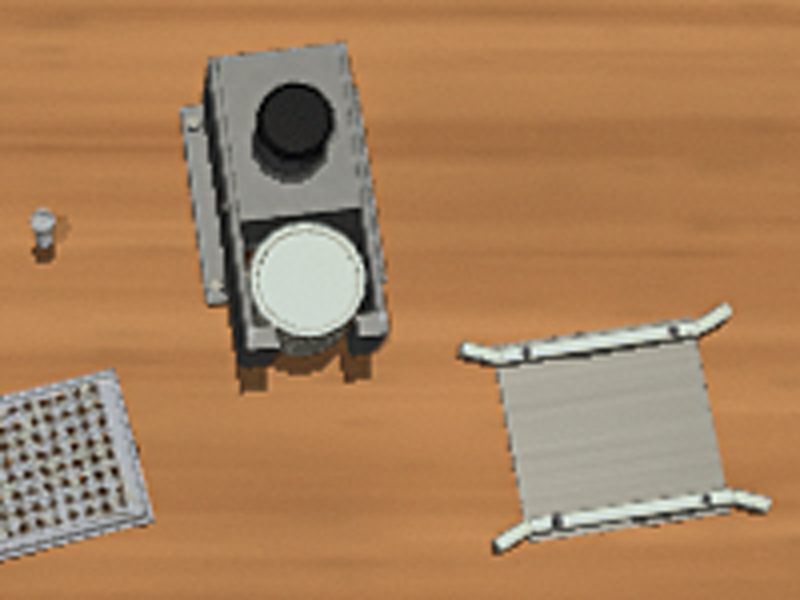

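```bash
python3 - <<'E'
from h import *
s=load('top0')
def w(a,b,z): return atz(s,300+(a-1.5)/4,140+(b-1.5)/4,z)
for n,a,b,z in [('plung',295,121,.106),('dish3',308,280,.060),('hA',210,60,.07),('hB',345,43,.07),('fL',245,350,.07),('fR',385,335,.07),
 ('r1a',525,353,.012),('r1b',675,330,.012),('r2a',558,522,.012),('r2b',708,498,.012),('f1a',463,350,.012),('f1b',728,310,.012),('f2a',498,547,.012),('f2b',768,503,.012),('vialcap',42,217,.047),('plateA',112,370,.016),('plateB',152,520,.016)]:
    print(n,w(a,b,z).round(4), atd(s,int(300+a/4),int(140+b/4)).round(4))
P=w(295,121,.106);D=w(308,280,.060); d=(P-D)[:2]; print(np.linalg.norm(d),np.degrees(np.arctan2(d[1],d[0])))
rr=[w(*q,.012)[:2] for q in [(463,350),(728,310),(498,547),(768,503)]]
print('lane c',np.mean(rr,0),[np.degrees(np.arctan2(*(rr[i]-rr[i+1])[::-1])) for i in(0,2)],np.linalg.norm(rr[0]-rr[2]))
for a,b in [((210,60),(245,350)),((345,43),(385,335)),((345,43),(210,60))]:
    q=(w(*a,.07)-w(*b,.07))[:2];print(np.degrees(np.arctan2(q[1],q[0])),np.linalg.norm(q))
E
```

```text
plung [0.6898 0.1109 0.106 ] [0.6898 0.1116 0.1054]
dish3 [0.6184 0.1008 0.06  ] [0.618  0.0999 0.0586]
hA [0.7335 0.1517 0.07  ] [0.7332 0.1519 0.0682]
hB [0.7432 0.0811 0.07  ] [0.7672 0.0732 0.0018]
fL [0.5793 0.1342 0.07  ] [0.5831 0.1328 0.0523]
fR [0.5876 0.0627 0.07  ] [0.5888 0.0622 0.0681]
r1a [ 0.5903 -0.0195  0.012 ] [ 0.5896 -0.0194  0.0141]
r1b [ 0.6035 -0.1002  0.012 ] [ 0.6034 -0.0991  0.0135]
r2a [ 0.4995 -0.0345  0.012 ] [ 0.4996 -0.0341  0.0128]
r2b [ 0.5128 -0.1143  0.012 ] [ 0.5132 -0.1153  0.0111]
f1a [0.5917 0.0136 0.012 ] [0.593  0.0136 0.0071]
f1b [ 0.6146 -0.1291  0.012 ] [ 0.6147 -0.1296  0.0131]
f2a [ 0.486  -0.0025  0.012 ] [ 0.4867 -0.0021  0.0128]
f2b [ 0.5104 -0.1459  0.012 ] [ 0.5113 -0.1469  0.0113]
vialcap [0.6544 0.239  0.047 ] [0.6546 0.2393 0.0451]
plateA [0.5787 0.2014 0.016 ] [0.5816 0.2005 0.0023]
plateB [0.4985 0.18   0.016 ] [0.4993 0.1788 0.0034]
0.07210515987025269 8.061444186150618
lane c [ 0.55068416 -0.06596213] [np.float64(99.12085585157966), np.float64(99.65366560977101)] 0.106968454120727
6.470286014203976 0.1551522158357446
6.761128204731684 0.1567090920822731
-82.11099472069353 0.07123829831469695
```

Emit:
{"method": "arm_command", "body": {
  "squeeze": 10,
  "targets": [
    {"x":0.5,"y":0.66,"rz":0.61,"claw":255},
    {"x":0.5,"y":0.66,"rz":0.61,"claw":255},
    {"x":0.5,"y":0.66,"rz":0.61,"claw":255},
    {"x":0.5,"y":0.66,"rz":0.61,"claw":255},
    {"x":0.5,"y":0.66,"rz":0.61,"claw":255},
    {"x":0.5,"y":0.66,"rz":0.61,"claw":255},
    {"x":0.5,"y":0.66,"rz":0.61,"claw":255},
    {"x":0.5,"y":0.66,"rz":0.61,"claw":255},
    {"x":0.5,"y":0.66,"rz":0.61,"claw":255},
    {"x":0.5,"y":0.66,"rz":0.61,"claw":255}
  ]
}}

```text
schema error: expected keys x, y, z, rx, ry, rz, claw
```

Emit:
{"method": "arm_command", "body": {
  "squeeze": 10,
  "targets": [
    {"x":0.5,"y":0.66,"z":0,"rx":0,"ry":0,"rz":0.61,"claw":255},
    {"x":0.5,"y":0.66,"z":0,"rx":0,"ry":0,"rz":0.61,"claw":255},
    {"x":0.5,"y":0.66,"z":0,"rx":0,"ry":0,"rz":0.61,"claw":255},
    {"x":0.5,"y":0.66,"z":0,"rx":0,"ry":0,"rz":0.61,"claw":255},
    {"x":0.5,"y":0.66,"z":0,"rx":0,"ry":0,"rz":0.61,"claw":255},
    {"x":0.5,"y":0.66,"z":0,"rx":0,"ry":0,"rz":0.61,"claw":255},
    {"x":0.5,"y":0.66,"z":0,"rx":0,"ry":0,"rz":0.61,"claw":255},
    {"x":0.5,"y":0.66,"z":0,"rx":0,"ry":0,"rz":0.61,"claw":255},
    {"x":0.5,"y":0.66,"z":0,"rx":0,"ry":0,"rz":0.61,"claw":255},
    {"x":0.5,"y":0.66,"z":0,"rx":0,"ry":0,"rz":0.61,"claw":255}
  ]
}}

```text
t: 0.93
tool_pos: [0.4199, -0.2435, 0.2065]
orientation: [-2.285, -2.156, -0.0]
force: [1.3, 0.2, -0.5]
opening: 0.0309
gripper_force: 0.0
```

Emit:
{"method": "arm_command", "body": {
  "targets": [
    {"x":0.54,"y":0.71,"z":-0.08,"rx":0,"ry":0,"rz":0.105,"claw":255},
    {"x":0.54,"y":0.71,"z":-0.08,"rx":0,"ry":0,"rz":0.105,"claw":255},
    {"x":0.54,"y":0.71,"z":-0.08,"rx":0,"ry":0,"rz":0.105,"claw":255},
    {"x":0.54,"y":0.71,"z":-0.08,"rx":0,"ry":0,"rz":0.105,"claw":255},
    {"x":0.54,"y":0.71,"z":-0.08,"rx":0,"ry":0,"rz":0.105,"claw":255},
    {"x":0.54,"y":0.71,"z":-0.08,"rx":0,"ry":0,"rz":0.105,"claw":255},
    {"x":0.54,"y":0.71,"z":-0.08,"rx":0,"ry":0,"rz":0.105,"claw":255},
    {"x":0.54,"y":0.71,"z":-0.08,"rx":0,"ry":0,"rz":0.105,"claw":255},
    {"x":0.54,"y":0.71,"z":-0.08,"rx":0,"ry":0,"rz":0.105,"claw":255},
    {"x":0.54,"y":0.71,"z":-0.08,"rx":0,"ry":0,"rz":0.105,"claw":255}
  ]
}}

```text
t: 1.77
tool_pos: [0.671, 0.0866, 0.1686]
orientation: [-2.054, -2.376, 0.001]
force: [0.3, 0.2, 0.2]
opening: 0.0006
gripper_force: 0.0
```

Emit:
{"method": "arm_command", "body": {
  "targets": [
    {"x":0,"y":0,"z":0,"rx":0,"ry":0,"rz":0,"claw":255}
  ]
}}

```text
t: 1.85
tool_pos: [0.6713, 0.0911, 0.165]
orientation: [-2.046, -2.378, 0.002]
force: [1.1, -0.2, -0.6]
opening: 0.0008
gripper_force: 0.0
```

```bash
python3 - <<'E'
from h import *
snap('side','side1'); s=load('side1')
cv2.imwrite('pics/c1.png',cv2.resize(s['p'][130:290,230:430,::-1],None,fx=3.5,fy=3.5,interpolation=cv2.INTER_CUBIC))
s=robot.read_state(); print(s['t'],s['tool_pos'],s['orientation'],s['q'],s['opening'])
E
```

```text
1.9 [0.67017035 0.0881663  0.1658425 ] [-2.04719522 -2.37779521  0.00438481] [ 5.45804525e-02  3.59028193e-01  1.29697092e+00  7.08493096e-04
  1.49036269e+00 -9.46251071e-02] 0.0003737442997591296
```

View pics/c1.png

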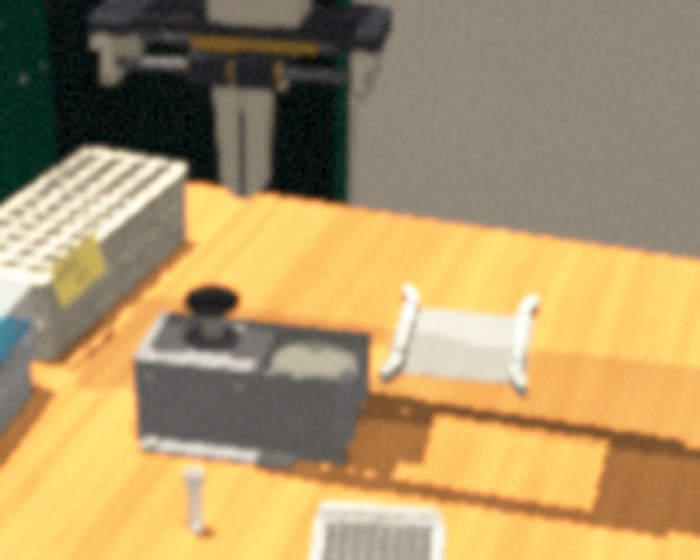

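Emit:
{"method": "arm_command", "body": {
  "targets": [
    {"x":0.038,"y":0.045,"z":-0.03,"rx":0,"ry":0,"rz":0,"claw":255},
    {"x":0.038,"y":0.045,"z":-0.07,"rx":0,"ry":0,"rz":0,"claw":255},
    {"x":0.038,"y":0.045,"z":-0.07,"rx":0,"ry":0,"rz":0,"claw":255},
    {"x":0.038,"y":0.045,"z":-0.07,"rx":0,"ry":0,"rz":0,"claw":255}
  ]
}}

```text
t: 2.23
tool_pos: [0.6877, 0.1061, 0.1329]
orientation: [-2.054, -2.374, 0.005]
force: [-1.2, -0.6, 1.3]
opening: 0.0002
gripper_force: 0.0
```

```bash
python3 - <<'E'
from h import *
P=[]
snap('side','side2')
for i in range(2):
    s=robot.read_state();P.append(np.r_[s['tool_pos'],s['force']]);robot.read_camera('wrist')
print(np.array(P).round(4))
snap('wrist','wr2')
S=load('side2')
cv2.imwrite('pics/c2.png',cv2.resize(S['p'][170:270,250:350,::-1],None,fx=5,fy=5,interpolation=cv2.INTER_CUBIC))
E
```

```text
[[ 0.6887  0.106   0.1347 -0.0997  0.2303  1.1966]
 [ 0.6894  0.106   0.136  -0.1061 -0.0741  1.14  ]]
```

View pics/c2.png

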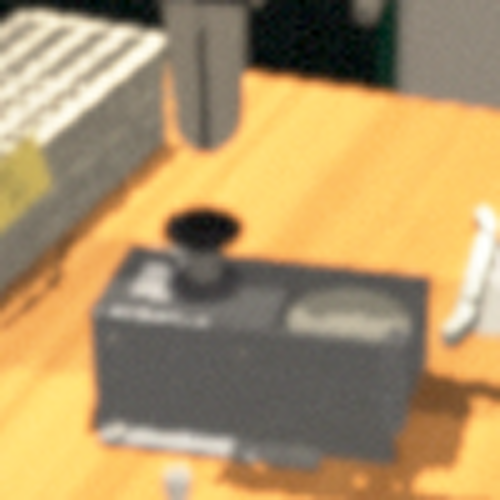

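```bash
python3 - <<'E'
from h import *
s=load('side2')
def proj(s,P):
    c=rot(s['R']).T@(np.array(P)-s['o']); K=s['K']; return (K[0,2]+K[0,0]*c[0]/-c[2], K[1,2]+K[1,1]*c[1]/c[2])
print(proj(s,(.689,.106,.121)),proj(s,(.690,.111,.106)))
print(atd(s,291,197),atd(s,291,215),s['d'][180:222:3,291])
print('wr',load('wr2')['o'])
E
```

```text
(np.float64(290.6403880775624), np.float64(207.54755542845027)) (np.float64(289.62743722558935), np.float64(213.84763770229247))
[0.68477605 0.11217186 0.15271172] [0.68565263 0.11289458 0.10453494] [1.0774896 1.0788081 1.0817648 1.0880817 1.0911206 1.094521  1.1041211
 1.4356859 1.4145623 1.3991898 1.3783625 1.1335868 1.1174909 1.1138529]
wr [0.67698567 0.18798982 0.31351455]
```

View pics/wr2.png

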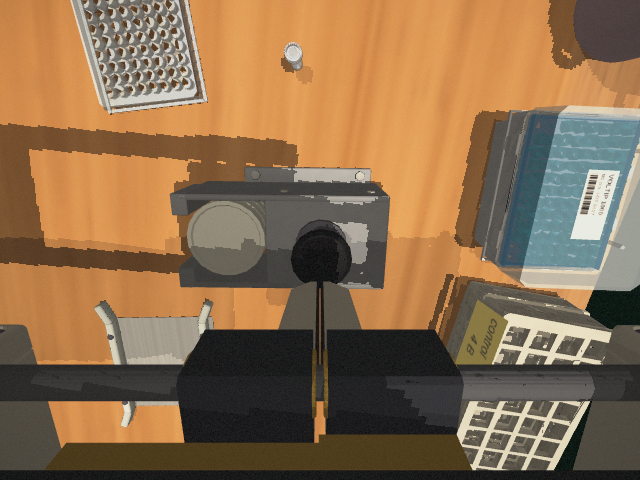

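The wrist view shows the plunger at (321,252), with the closed fingertips just short of it at about (320,285). In the side view the tips look higher than computed, so I'll check the wrist depth.

```bash
python3 - <<'E'
from h import *
s=load('wr2')
for u,v in [(321,245),(226,238),(260,400),(100,270),(308,290),(331,290),(308,310),(331,310)]: print(u,v,atd(s,u,v).round(4),s['d'][v,u])
d=s['d'][240:330,310];print(d[::6].round(3))
st=robot.read_state()
print(st['tool_pos'],rot(st['orientation']).round(3)[:,2],rot(s['R']).round(3)[:,2])
s=load('side2')
for v in range(188,204,2): print(v,[atd(s,u,v)[2].round(3) for u in (286,289,291,294)])
E
```

```text
321 245 [0.6882 0.1209 0.1047] 0.2195571
226 238 [0.6172 0.1006 0.0568] 0.2680761
260 400 [0.6726 0.135  0.256 ] 0.070337854
100 270 [ 0.4843  0.0307 -0.001 ] 0.3378313
308 290 [0.6824 0.114  0.1579] 0.17054288
331 290 [0.6934 0.1163 0.1595] 0.16890557
308 310 [0.683  0.1144 0.1786] 0.15068577
331 310 [0.6929 0.1154 0.1779] 0.15158251
[0.217 0.218 0.221 0.222 0.223 0.225 0.226 0.18  0.173 0.166 0.161 0.154
 0.149 0.145 0.141]
[0.69008937 0.1062332  0.13677952] [ 0.003  0.    -1.   ] [-0.045  0.294  0.955]
188 [np.float64(0.177), np.float64(0.176), np.float64(0.177), np.float64(0.177)]
190 [np.float64(0.172), np.float64(0.173), np.float64(0.172), np.float64(0.174)]
192 [np.float64(0.166), np.float64(0.166), np.float64(0.167), np.float64(0.167)]
194 [np.float64(0.16), np.float64(0.161), np.float64(0.161), np.float64(0.163)]
196 [np.float64(0.156), np.float64(0.155), np.float64(0.155), np.float64(0.158)]
198 [np.float64(0.149), np.float64(0.151), np.float64(0.149), np.float64(0.151)]
200 [np.float64(0.001), np.float64(0.147), np.float64(0.146), np.float64(0.003)]
202 [np.float64(-0.001), np.float64(0.002), np.float64(-0.002), np.float64(-0.003)]
```

Emit:
{"method": "arm_command", "body": {
  "targets": [
    {"x":0.0,"y":0.01,"z":-0.02,"rx":0,"ry":0,"rz":0,"claw":255},
    {"x":0,"y":0.01,"z":-0.04,"rx":0,"ry":0,"rz":0,"claw":255}
  ]
}}

```text
t: 2.6
tool_pos: [0.6905, 0.1127, 0.1161]
orientation: [2.053, 2.374, 0.005]
force: [1.1, 0.1, -0.6]
opening: -0.0
gripper_force: 0.0
```

```bash
cat >> h.py <<'E'
def tipcheck(f):
    snap('side',f); s=load(f); st=robot.read_state()
    print(st['t'],st['tool_pos'].round(4),st['force'].round(2),st['opening'].round(4))
    d=s['d']; H=np.array([[atd(s,u,v) for u in range(250,340)] for v in range(150,250)])
    return s,H
E
python3 - <<'E'
from h import *
s,H=tipcheck('side3')
for v in range(44,74,2): print(v+150,H[v,36:46:3].round(3)[:,1:].tolist())
E
```

```text
Traceback (most recent call last):
  File "h.py", line 22, in tipcheck
    print(st['t'],st['tool_pos'].round(4),st['force'].round(2),st['opening'].round(4))
                                                               ^^^^^^^^^^^^^^^^^^^
AttributeError: 'float' object has no attribute 'round'
```

```bash
sed -i "s/,st\['opening'\].round(4)//" h.py
python3 - <<'E'
from h import *
s,H=tipcheck('side3')
for v in range(50,74,2): print(v+150,H[v,36:46:3].round(3)[:,1:].tolist())
E
```

```text
2.7 [0.6877 0.1121 0.1117] [-0.8   0.99 -1.48]
200 [[0.122, 0.148], [0.12, 0.148], [0.12, 0.149], [0.121, 0.151]]
202 [[0.122, 0.142], [0.119, 0.142], [0.12, 0.144], [0.116, 0.143]]
204 [[0.123, 0.138], [0.117, 0.136], [0.12, 0.138], [0.118, 0.139]]
206 [[0.121, 0.131], [0.12, 0.132], [0.121, 0.134], [0.119, 0.134]]
208 [[0.121, 0.126], [0.119, 0.126], [0.118, 0.127], [-0.119, -0.0]]
210 [[-0.098, -0.001], [-0.101, -0.0], [-0.107, -0.002], [-0.106, 0.0]]
212 [[0.104, 0.105], [0.103, 0.106], [0.097, 0.105], [0.097, 0.106]]
214 [[0.114, 0.106], [0.115, 0.107], [0.108, 0.105], [0.108, 0.107]]
216 [[0.127, 0.108], [0.119, 0.104], [0.119, 0.106], [0.116, 0.106]]
218 [[0.13, 0.104], [0.127, 0.104], [0.127, 0.105], [0.119, 0.102]]
220 [[0.079, 0.069], [0.127, 0.098], [0.126, 0.099], [-0.052, -0.003]]
222 [[0.088, 0.068], [0.117, 0.086], [0.111, 0.084], [0.08, 0.068]]
```

Emit:
{"method": "arm_command", "body": {
  "targets": [
    {"x":0,"y":0,"z":-0.016,"rx":0,"ry":0,"rz":0,"claw":255},
    {"x":0,"y":0,"z":-0.03,"rx":0,"ry":0,"rz":0,"claw":255},
    {"x":0,"y":0,"z":-0.036,"rx":0,"ry":0,"rz":0,"claw":255},
    {"x":0,"y":0,"z":-0.042,"rx":0,"ry":0,"rz":0,"claw":255},
    {"x":0,"y":0,"z":-0.048,"rx":0,"ry":0,"rz":0,"claw":255}
  ]
}}

```text
t: 3.12
tool_pos: [0.6891, 0.1121, 0.0906]
orientation: [-2.054, -2.376, 0.001]
force: [-4.2, -0.6, 5.0]
opening: 0.0003
gripper_force: 2.6
```

Emit:
{"method": "arm_command", "body": {
  "targets": [
    {"x":0,"y":0,"z":-0.008,"rx":0,"ry":0,"rz":0,"claw":255},
    {"x":0,"y":0,"z":-0.016,"rx":0,"ry":0,"rz":0,"claw":255},
    {"x":0,"y":0,"z":-0.024,"rx":0,"ry":0,"rz":0,"claw":255},
    {"x":0,"y":0,"z":-0.032,"rx":0,"ry":0,"rz":0,"claw":255},
    {"x":0,"y":0,"z":-0.036,"rx":0,"ry":0,"rz":0,"claw":255},
    {"x":0,"y":0,"z":-0.04,"rx":0,"ry":0,"rz":0,"claw":255},
    {"x":0,"y":0,"z":-0.04,"rx":0,"ry":0,"rz":0,"claw":255}
  ]
}}

```text
t: 3.7
tool_pos: [0.6895, 0.1122, 0.0708]
orientation: [2.055, 2.376, 0.0]
force: [-3.1, -0.3, 3.8]
opening: 0.0005
gripper_force: 2.0
```

```bash
python3 - <<'E'
from h import *
s,H=tipcheck('side4')
for v in range(58,84,2): print(v+150,H[v,36:46:3].round(3)[:,1:].tolist())
E
```

```text
3.75 [0.6894 0.1122 0.0709] [-3.8  -0.67  3.96]
208 [[0.124, 0.127], [0.118, 0.126], [0.116, 0.126], [0.117, 0.128]]
210 [[1.038, 0.626], [0.118, 0.12], [0.126, 0.126], [0.117, 0.122]]
212 [[0.124, 0.117], [0.12, 0.116], [0.117, 0.116], [0.114, 0.115]]
214 [[0.12, 0.109], [0.119, 0.11], [0.118, 0.11], [0.117, 0.111]]
216 [[0.123, 0.105], [0.121, 0.105], [0.123, 0.108], [0.119, 0.107]]
218 [[0.124, 0.1], [0.119, 0.099], [0.12, 0.101], [0.117, 0.1]]
220 [[0.12, 0.093], [0.122, 0.095], [0.12, 0.095], [0.119, 0.096]]
222 [[0.121, 0.087], [0.12, 0.088], [0.118, 0.088], [0.104, 0.082]]
224 [[0.119, 0.081], [0.119, 0.082], [0.119, 0.084], [0.111, 0.08]]
226 [[0.127, 0.08], [0.129, 0.082], [0.125, 0.081], [0.119, 0.079]]
228 [[0.128, 0.075], [0.126, 0.075], [0.124, 0.075], [0.117, 0.072]]
230 [[0.131, 0.071], [0.128, 0.071], [0.124, 0.069], [0.121, 0.07]]
232 [[0.14, 0.071], [0.134, 0.069], [0.131, 0.068], [0.13, 0.069]]
```

Emit:
{"method": "arm_command", "body": {
  "targets": [
    {"x":0,"y":0,"z":-0.004,"rx":0,"ry":0,"rz":0,"claw":255},
    {"x":0,"y":0,"z":-0.008,"rx":0,"ry":0,"rz":0,"claw":255},
    {"x":0,"y":0,"z":-0.008,"rx":0,"ry":0,"rz":0,"claw":255}
  ]
}}

```text
t: 4.0
tool_pos: [0.6896, 0.1122, 0.0667]
orientation: [2.055, 2.376, 0.001]
force: [-2.3, -0.4, 5.0]
opening: 0.0007
gripper_force: 2.1
```

Emit:
{"method": "arm_command", "body": {
  "targets": [
    {"x":0,"y":0,"z":-0.004,"rx":0,"ry":0,"rz":0,"claw":255},
    {"x":0,"y":0,"z":-0.008,"rx":0,"ry":0,"rz":0,"claw":255},
    {"x":0,"y":0,"z":-0.008,"rx":0,"ry":0,"rz":0,"claw":255}
  ]
}}

```text
t: 4.25
tool_pos: [0.69, 0.1123, 0.0662]
orientation: [2.054, 2.376, 0.002]
force: [-13.1, -1.6, 22.3]
opening: 0.0003
gripper_force: 11.3
```

Emit:
{"method": "arm_command", "body": {
  "targets": [
    {"x":0,"y":0,"z":0.03,"rx":0,"ry":0,"rz":0,"claw":255},
    {"x":0,"y":0,"z":0.08,"rx":0,"ry":0,"rz":0,"claw":255},
    {"x":0,"y":0,"z":0.16,"rx":0,"ry":0,"rz":0,"claw":255},
    {"x":0,"y":0,"z":0.24,"rx":0,"ry":0,"rz":0,"claw":156},
    {"x":-0.06,"y":0,"z":0.26,"rx":0,"ry":0,"rz":0,"claw":156},
    {"x":-0.14,"y":0,"z":0.26,"rx":0,"ry":0,"rz":0,"claw":156},
    {"x":-0.22,"y":0.0,"z":0.26,"rx":0,"ry":0,"rz":0,"claw":156},
    {"x":-0.29,"y":0.0,"z":0.26,"rx":0,"ry":0,"rz":0,"claw":156},
    {"x":-0.29,"y":0,"z":0.26,"rx":0,"ry":0,"rz":0,"claw":156},
    {"x":-0.29,"y":0,"z":0.26,"rx":0,"ry":0,"rz":0,"claw":156}
  ]
}}

```text
t: 5.08
tool_pos: [0.5429, 0.1123, 0.1924]
orientation: [2.054, 2.377, 0.0]
force: [0.7, 0.9, 0.0]
opening: 0.0358
gripper_force: 0.0
```

```bash
python3 - <<'E'
from h import *
snap('wrist','wr5');snap('side','side5')
st=robot.read_state();print(st['t'],st['tool_pos'],st['force'],st['opening'])
E
```

```text
5.1833 [0.54562118 0.11221618 0.1934728 ] [ 0.16229327  0.47924545 -0.06388269] 0.0362907895281744
```

View pics/wr5.png

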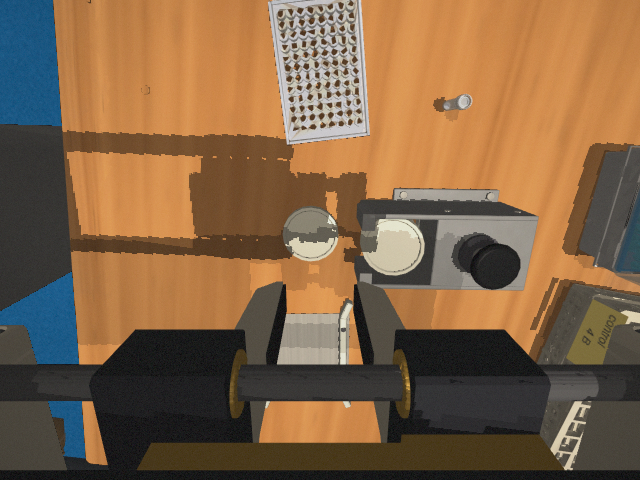

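View pics/side5.png

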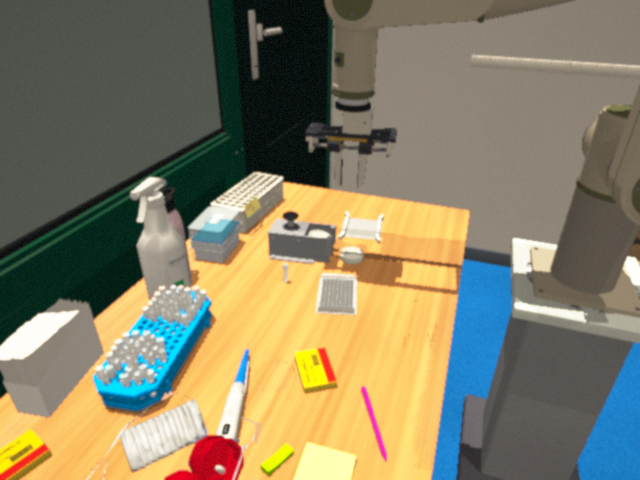

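One dish is out, centred at wrist pixel (310,234), and the plunger is up again. Next I'll locate the dish and the open fingertips.

```bash
python3 - <<'E'
from h import *
w=load('wr5'); s=load('side5')
print('dish',atz(w,310,233,.015),atd(w,310,225))
for u,v in [(283,234),(337,234),(310,207),(310,260)]: print(atz(w,u,v,.012).round(4))
print('side dish',atz(s,351,256,.015))
print('plungtop',atz(w,494,266,.106), 'mag dish',atd(w,395,245))
print('lane far rail pts',atz(w,348,305,.012), 'plate corners',atz(w,291,143,.012),atz(w,369,133,.016),atd(w,291,138))
D=s['d']
for u in range(328,372,3):
  col=[(v,atd(s,u,v).round(3)) for v in range(150,200) if 0<D[v,u]<1.15]
  if col: print(u,col[-1])
for u,v in [(265,290),(275,290),(365,290),(375,290),(272,284),(282,284),(285,300),(357,300),(352,300)]: print(u,v,atd(w,u,v).round(4))
E
```

```text
dish [0.53520709 0.09184041 0.015     ] [0.53403402 0.09968415 0.01171726]
[0.5067 0.0857 0.012 ]
[0.5641 0.0941 0.012 ]
[0.5314 0.1191 0.012 ]
[0.5395 0.0604 0.012 ]
side dish [0.53160607 0.10573575 0.015     ]
plungtop [0.68616246 0.11218089 0.106     ] mag dish [0.6179977  0.10184228 0.04970126]
lane far rail pts [0.59017176 0.01221181 0.012     ] plate corners [0.50379911 0.18035846 0.012     ] [0.57814184 0.2008799  0.016     ] [0.50343878 0.18516058 0.01487498]
328 (151, array([0.581, 0.154, 0.295]))
331 (151, array([0.574, 0.154, 0.295]))
334 (178, array([0.574, 0.127, 0.224]))
337 (184, array([0.568, 0.122, 0.208]))
340 (185, array([0.561, 0.122, 0.207]))
358 (187, array([0.521, 0.117, 0.206]))
361 (185, array([0.514, 0.117, 0.212]))
364 (178, array([0.511, 0.106, 0.225]))
367 (155, array([0.508, 0.103, 0.278]))
370 (154, array([0.494, 0.141, 0.295]))
265 290 [0.5146 0.1175 0.2146]
275 290 [0.5194 0.118  0.2142]
365 290 [0.5631 0.1244 0.2142]
375 290 [0.5679 0.1252 0.2144]
272 284 [0.517  0.1176 0.207 ]
282 284 [0.522  0.1173 0.2049]
285 300 [0.5247 0.1098 0.2074]
357 300 [0.5589 0.1218 0.2211]
352 300 [ 0.5959  0.0129 -0.0007]
```

Emit:
{"method": "arm_command", "body": {
  "targets": [
    {"x":-0.029,"y":0.057,"z":0,"rx":0,"ry":0,"rz":0.01,"claw":156},
    {"x":-0.029,"y":0.057,"z":-0.06,"rx":0,"ry":0,"rz":0.01,"claw":156},
    {"x":-0.029,"y":0.057,"z":-0.13,"rx":0,"ry":0,"rz":0.01,"claw":156},
    {"x":-0.029,"y":0.057,"z":-0.2,"rx":0,"ry":0,"rz":0.01,"claw":156},
    {"x":-0.029,"y":0.057,"z":-0.26,"rx":0,"ry":0,"rz":0.01,"claw":156},
    {"x":-0.029,"y":0.057,"z":-0.31,"rx":0,"ry":0,"rz":0.01,"claw":156},
    {"x":-0.029,"y":0.057,"z":-0.34,"rx":0,"ry":0,"rz":0.01,"claw":156},
    {"x":-0.029,"y":0.057,"z":-0.34,"rx":0,"ry":0,"rz":0.01,"claw":156},
    {"x":-0.029,"y":0.057,"z":-0.34,"rx":0,"ry":0,"rz":0.01,"claw":156}
  ]
}}

```text
t: 5.93
tool_pos: [0.5306, 0.1405, 0.022]
orientation: [-2.031, -2.396, 0.002]
force: [0.5, -0.3, 0.2]
opening: 0.0359
gripper_force: 0.0
```

```bash
python3 - <<'E'
from h import *
snap('wrist','wr6');snap('side','side6')
st=robot.read_state();print(st['t'],st['tool_pos'],st['orientation'],st['force'],st['opening'])
w=load('wr6'); s=load('side6'); D=s['d']
for u in range(325,385,3):
  col=[(v,q.round(3)) for v in range(190,270) for q in [atd(s,u,v)] if 0<D[v,u]<1.15 and q[2]>.02 and q[1]>.12]
  if col: print(u,col[-1])
cv2.imwrite('pics/c6.png',np.hstack([cv2.resize(w['p'][150:400,150:500,::-1],(420,300)),cv2.resize(s['p'][180:280,280:420,::-1],(420,300))])[:,:800])
E
```

```text
6.0333 [0.53202795 0.14089512 0.02421281] [2.02994179 2.39539951 0.00326214] [ 0.35042054 -0.43132054  0.64199279] 0.03623286991393678
325 (255, array([0.59 , 0.134, 0.022]))
328 (255, array([0.583, 0.131, 0.022]))
331 (253, array([0.579, 0.121, 0.023]))
334 (253, array([0.561, 0.156, 0.047]))
337 (256, array([0.554, 0.153, 0.038]))
340 (256, array([0.547, 0.15 , 0.038]))
343 (226, array([0.537, 0.172, 0.133]))
346 (227, array([0.53 , 0.171, 0.131]))
349 (227, array([0.523, 0.173, 0.133]))
352 (227, array([0.517, 0.169, 0.132]))
355 (228, array([0.511, 0.166, 0.129]))
358 (258, array([0.505, 0.144, 0.038]))
361 (256, array([0.498, 0.142, 0.044]))
364 (238, array([0.497, 0.128, 0.086]))
367 (232, array([0.482, 0.17 , 0.127]))
370 (229, array([0.478, 0.162, 0.131]))
373 (229, array([0.471, 0.161, 0.132]))
376 (229, array([0.465, 0.16 , 0.133]))
379 (230, array([0.458, 0.159, 0.131]))
382 (230, array([0.452, 0.157, 0.131]))
```

View pics/c6.png

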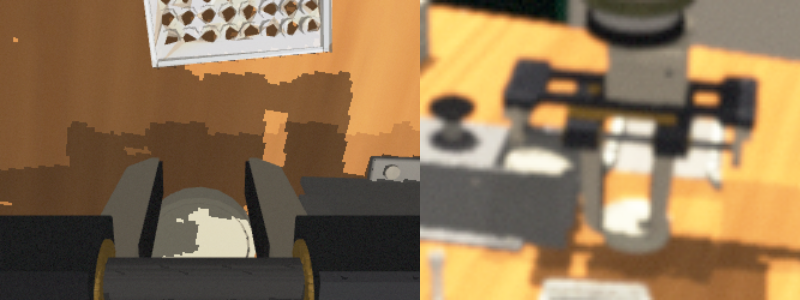

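Emit:
{"method": "arm_command", "body": {
  "targets": [
    {"x":-0.004,"y":0,"z":-0.025,"rx":0,"ry":0,"rz":0,"claw":156},
    {"x":-0.004,"y":0,"z":-0.045,"rx":0,"ry":0,"rz":0,"claw":156},
    {"x":-0.004,"y":0,"z":-0.06,"rx":0,"ry":0,"rz":0,"claw":156},
    {"x":-0.004,"y":0,"z":-0.06,"rx":0,"ry":0,"rz":0,"claw":156}
  ]
}}

```text
t: 6.37
tool_pos: [0.5261, 0.1403, -0.0098]
orientation: [-2.029, -2.395, 0.004]
force: [-0.9, 0.4, -1.1]
opening: 0.0362
gripper_force: 0.0
```

```bash
python3 - <<'E'
from h import *
snap('side','side7')
st=robot.read_state();print(st['t'],st['tool_pos'],st['force'])
s=load('side7'); D=s['d']
for u in list(range(333,345,2))+list(range(355,366,2)):
  col=[(v,q.round(3)) for v in range(230,280) for q in [atd(s,u,v)] if 0<D[v,u]<1.15 and q[2]>.003 and q[1]>.12]
  if col: print(u,col[-2:])
E
```

```text
6.4167 [ 0.52653521  0.14045547 -0.00897688] [-0.20095779 -0.27353721  0.3919838 ]
333 [(278, array([0.545, 0.211, 0.016])), (279, array([0.544, 0.212, 0.014]))]
335 [(278, array([0.54 , 0.211, 0.017])), (279, array([0.54 , 0.212, 0.015]))]
337 [(278, array([0.536, 0.208, 0.016])), (279, array([0.535, 0.211, 0.016]))]
339 [(278, array([0.532, 0.206, 0.016])), (279, array([0.532, 0.207, 0.013]))]
341 [(278, array([0.527, 0.205, 0.016])), (279, array([0.527, 0.208, 0.015]))]
343 [(278, array([0.527, 0.189, 0.005])), (279, array([0.522, 0.206, 0.015]))]
355 [(278, array([0.497, 0.195, 0.016])), (279, array([0.496, 0.2  , 0.017]))]
357 [(268, array([0.506, 0.145, 0.01 ])), (269, array([0.505, 0.145, 0.008]))]
359 [(269, array([0.5  , 0.148, 0.011])), (270, array([0.5  , 0.145, 0.006]))]
361 [(268, array([0.496, 0.143, 0.011])), (269, array([0.495, 0.147, 0.011]))]
363 [(266, array([0.491, 0.144, 0.019])), (267, array([0.492, 0.14 , 0.013]))]
365 [(252, array([0.489, 0.144, 0.058])), (253, array([0.492, 0.129, 0.046]))]
```

Emit:
{"method": "arm_command", "body": {
  "targets": [
    {"x":0.003,"y":-0.016,"z":0,"rx":0,"ry":0,"rz":0,"claw":156},
    {"x":0.004,"y":-0.026,"z":0,"rx":0,"ry":0,"rz":0,"claw":156},
    {"x":0.006,"y":-0.036,"z":0,"rx":0,"ry":0,"rz":0,"claw":156},
    {"x":0.006,"y":-0.05,"z":0,"rx":0,"ry":0,"rz":0,"claw":156},
    {"x":0.007,"y":-0.066,"z":0,"rx":0,"ry":0,"rz":0,"claw":156},
    {"x":0.008,"y":-0.082,"z":0,"rx":0,"ry":0,"rz":0,"claw":156},
    {"x":0.008,"y":-0.098,"z":0,"rx":0,"ry":0,"rz":0,"claw":156},
    {"x":0.009,"y":-0.114,"z":0,"rx":0,"ry":0,"rz":0,"claw":156},
    {"x":0.009,"y":-0.13,"z":0,"rx":0,"ry":0,"rz":0,"claw":156},
    {"x":0.01,"y":-0.14,"z":0,"rx":0,"ry":0,"rz":0,"claw":156}
  ]
}}

```text
t: 7.25
tool_pos: [0.5329, 0.0695, -0.0075]
orientation: [2.031, 2.396, -0.0]
force: [-0.2, 1.0, 0.9]
opening: 0.0357
gripper_force: 0.3
```

```bash
python3 - <<'E'
from h import *
snap('side','side8');snap('top','top8')
st=robot.read_state();print(st['t'],st['tool_pos'],st['force'])
w=load('top8'); s=load('side8')
cv2.imwrite('pics/c8.png',np.hstack([cv2.resize(w['p'][180:300,330:498,::-1],(420,300)),cv2.resize(s['p'][180:280,280:420,::-1],(420,300))])[:,:800])
E
```

```text
7.35 [ 0.53296721  0.06964547 -0.00749429] [-0.47377368  0.70072122  0.09743694]
```

View pics/c8.png

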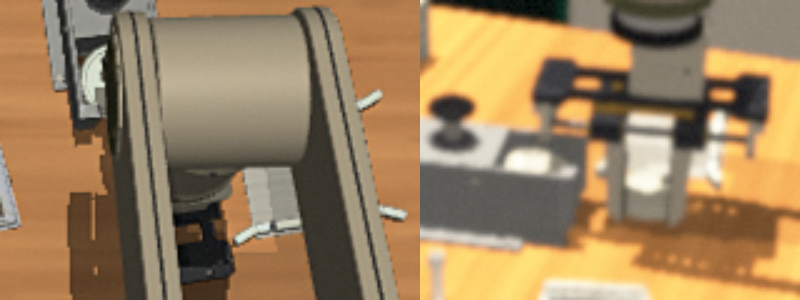

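Emit:
{"method": "arm_command", "body": {
  "targets": [
    {"x":0,"y":-0.016,"z":0,"rx":0,"ry":0,"rz":0,"claw":156},
    {"x":0.001,"y":-0.032,"z":0,"rx":0,"ry":0,"rz":0,"claw":156},
    {"x":0.002,"y":-0.048,"z":0,"rx":0,"ry":0,"rz":0,"claw":156},
    {"x":0.003,"y":-0.064,"z":0,"rx":0,"ry":0,"rz":0,"claw":156},
    {"x":0.005,"y":-0.08,"z":0,"rx":0,"ry":0,"rz":0,"claw":156},
    {"x":0.008,"y":-0.096,"z":0,"rx":0,"ry":0,"rz":0,"claw":156},
    {"x":0.011,"y":-0.112,"z":0,"rx":0,"ry":0,"rz":0,"claw":156},
    {"x":0.013,"y":-0.128,"z":0,"rx":0,"ry":0,"rz":0,"claw":156},
    {"x":0.016,"y":-0.14,"z":0,"rx":0,"ry":0,"rz":0,"claw":156},
    {"x":0.017,"y":-0.144,"z":0,"rx":0,"ry":0,"rz":0,"claw":156}
  ]
}}

```text
t: 8.18
tool_pos: [0.5417, -0.0025, -0.0074]
orientation: [2.032, 2.396, -0.0]
force: [-0.1, 0.6, 0.2]
opening: 0.0361
gripper_force: 0.1
```

```bash
python3 - <<'E'
from h import *
snap('side','side9');snap('wrist','wr9')
st=robot.read_state();print(st['t'],st['tool_pos'],st['force'])
w=load('wr9'); s=load('side9')
cv2.imwrite('pics/c9.png',np.hstack([cv2.resize(w['p'][150:400,150:500,::-1],(420,300)),cv2.resize(s['p'][180:280,280:420,::-1],(420,300))])[:,:800])
E
```

```text
8.2833 [ 0.54155943 -0.00183334 -0.00746571] [-0.9446051  -0.31577776  0.06575736]
```

View pics/c9.png

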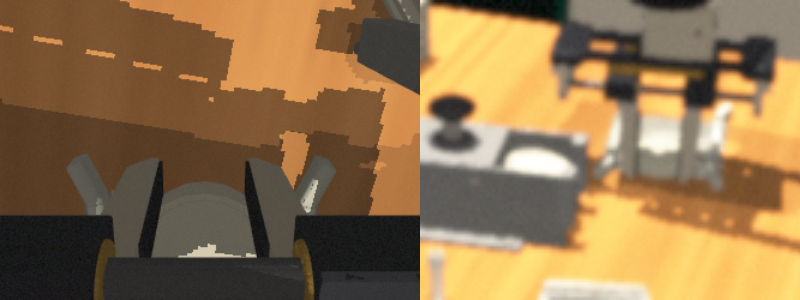

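Emit:
{"method": "arm_command", "body": {
  "targets": [
    {"x":0.002,"y":-0.012,"z":0,"rx":0,"ry":0,"rz":0,"claw":156},
    {"x":0.004,"y":-0.024,"z":0,"rx":0,"ry":0,"rz":0,"claw":156},
    {"x":0.006,"y":-0.036,"z":0,"rx":0,"ry":0,"rz":0,"claw":156},
    {"x":0.008,"y":-0.048,"z":0,"rx":0,"ry":0,"rz":0,"claw":156},
    {"x":0.01,"y":-0.058,"z":0,"rx":0,"ry":0,"rz":0,"claw":156},
    {"x":0.011,"y":-0.066,"z":0,"rx":0,"ry":0,"rz":0,"claw":156},
    {"x":0.011,"y":-0.066,"z":0,"rx":0,"ry":0,"rz":0,"claw":156}
  ]
}}

```text
t: 8.87
tool_pos: [0.5471, -0.0353, -0.0074]
orientation: [2.032, 2.396, -0.0]
force: [0.5, 0.2, -0.2]
opening: 0.0362
gripper_force: 0.0
```

Emit:
{"method": "arm_command", "body": {
  "targets": [
    {"x":-0.002,"y":0.012,"z":0,"rx":0,"ry":0,"rz":0,"claw":156},
    {"x":-0.005,"y":0.03,"z":0,"rx":0,"ry":0,"rz":0,"claw":156},
    {"x":-0.005,"y":0.03,"z":0.04,"rx":0,"ry":0,"rz":0,"claw":156},
    {"x":-0.005,"y":0.03,"z":0.12,"rx":0,"ry":0,"rz":0,"claw":156},
    {"x":-0.005,"y":0.03,"z":0.2,"rx":0,"ry":0,"rz":0,"claw":156},
    {"x":-0.005,"y":0.03,"z":0.28,"rx":0,"ry":0,"rz":0,"claw":156},
    {"x":-0.005,"y":0.03,"z":0.36,"rx":0,"ry":0,"rz":0,"claw":156},
    {"x":-0.02,"y":-0.05,"z":0.4,"rx":0,"ry":0,"rz":0,"claw":156},
    {"x":-0.02,"y":-0.13,"z":0.4,"rx":0,"ry":0,"rz":0,"claw":156},
    {"x":-0.02,"y":-0.2,"z":0.4,"rx":0,"ry":0,"rz":0,"claw":156}
  ]
}}

```text
t: 9.7
tool_pos: [0.5382, -0.1346, 0.1957]
orientation: [2.024, 2.396, 0.003]
force: [0.4, 0.3, 0.1]
opening: 0.0362
gripper_force: 0.0
```

```bash
python3 - <<'E'
from h import *
snap('wrist','wr10')
st=robot.read_state();print(st['t'],st['tool_pos'],st['force'])
E
```

```text
9.75 [ 0.53704373 -0.14099186  0.19415165] [-2.50536378 -3.5200452   0.61701389]
```

View pics/wr10.png

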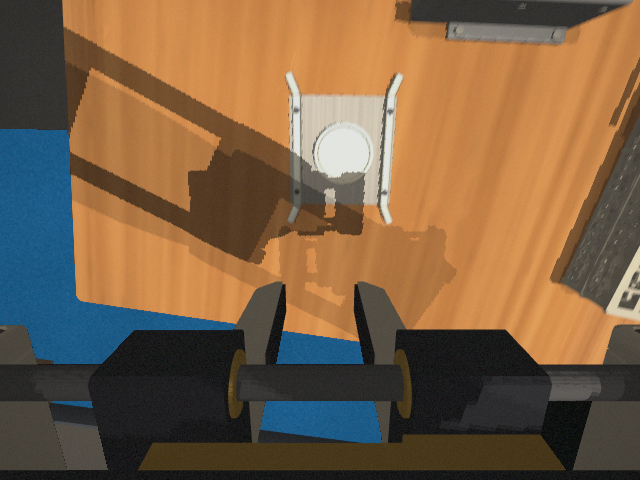

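The dish lies at (342,153), between the rails at columns 296 and 388 and clear of both ends of the lane. Nothing is touching it, so I'll settle and hand in.

Emit:
{"method": "arm_command", "body": {
  "targets": [
    {"x":0,"y":0,"z":0,"rx":0,"ry":0,"rz":0,"claw":156},
    {"x":0,"y":0,"z":0,"rx":0,"ry":0,"rz":0,"claw":156},
    {"x":0,"y":0,"z":0,"rx":0,"ry":0,"rz":0,"claw":156}
  ]
}}

```text
t: 10.0
tool_pos: [0.5367, -0.1327, 0.192]
orientation: [-2.029, -2.397, -0.0]
force: [0.5, 0.1, -0.5]
opening: 0.0363
gripper_force: 0.0
```

```bash
python3 -c "
from plant import robot
print(robot.read_state()['force']); print(robot.close_job())"
```

```text
[ 0.48862833  0.09622146 -0.4677785 ]
the job is handed in; nothing more can be done
None
```

I pressed the plunger once, which pushed out a single dish, slid that dish along the desk until it stood wholly between the lane's rails, and handed the job in at about 10 s with the robot clear of everything.

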